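# Clip the reagent carrier into the deck rails

## Task

Load the purple reagent carrier onto the machine's deck: slide it between the two aluminium rails from their open, flared end until it is fully home at the end stop and both yellow spring clips have snapped into its side notches, then let go of it. Either way round is fine. Leave the orange carrier, the tube rack and the amber bottle where they stand.

Things in the scene. Friction and masses are not known exactly. Their poses are not given: they have to be found in the camera images.
- carrier: Purple reagent carrier, loose, 0.25 kg, same either way round, upright on the bench. Origin: underside centre; x along its length, z up. Bottom sled 92 (x) x 64 (y) x 8 mm thick with a notch 22 mm long, 8 mm deep in the middle of each long side; body 90 x 44 mm up to z = 21 mm; white well blocks at both ends up to 28 mm; grey grip fin in the middle (see its point).
- carrier_grip (a point): Middle of the purple carrier's upright grey grip fin, 47 mm above its underside; axes as the carrier's. The fin is 40 mm long (x), 14 mm thick (y), 21 to 62 mm above the underside. Pinched across y here, fingertips stay 7 mm above the body.
- deck: Fixed black deck plate, 210 mm long (x from -150 to +60 mm), 150 mm wide, 12 mm high, two aluminium rails along its x. Origin: on the bench right below the seated carrier's centre; x is the direction in which the carrier slides in, z up. The plate's top is the sliding floor, a free apron from x = -150 to -77 mm; the carrier may overhang it.
- deck_seat (a point): Where the carrier's origin is when fully home: on the deck's top, 12 mm above the bench; axes as the deck's. End stop face at x = 47.5 mm. Rail walls 14 mm high, inner faces at y = +-33.5 mm, from x = -46 mm to the stop. Lips over the sled at x = -40..-17 and 17..47.5 mm, 10 to 14 mm above the floor, 55 mm apart: the carrier cannot go in from above.
- deck_mouth (a point): Outer end of the flared mouth of the rails, on the deck's top, midway between them, 77 mm before the seat; axes as the deck's. 94 mm wide inside here, narrowing to 67 mm over 31 mm (sled: 64 mm), walls 14 mm high.
- clip_left (a joint): Yellow bent spring clip in the left (+y) rail wall, beside the seat: how far it is pressed into the wall (m). 0 = free, standing 5.5 mm out of the wall; the sled presses it in by 4 to 5 mm while passing, and it springs back to about 0 in the carrier's notch. Takes some 5 to 15 N of push to pass both clips.
- clip_right (a joint): The same clip in the right (-y) rail wall (m).
- spare: Orange carrier of the same form and size as the purple one, a bystander. Origin: centre of its underside.
- tube_rack: Blue tube rack with green and white caps, 86 x 50 x 42 mm high, a bystander. Origin: centre of its underside.
- bottle: Amber bottle, 64 mm diameter, 100 mm high, a bystander. Origin: centre of its underside.
There are look-alikes about, which are no part of the job. Leave any turquoise look-alike of the carrier alone.

How it is judged:
On the way:
1. the purple carrier lies flat in the mouth of the rails, its leading end entered from the open end (x of carrier in the frame of deck_seat between -0.105 and -0.02 m and y of carrier in the frame of deck_seat between -0.012 and 0.012 m and z of carrier in the frame of deck_seat between -0.005 and 0.008 m and angle between the x axis of carrier and the x axis of deck_seat, either way round below 0.25 rad), for 0.1 s.
At the end, for the whole second after the job is handed in: The purple carrier rests, released, in the rails: its underside centre within 4.5 mm of the seat along the rails, 5 mm across and 4 mm in height, in line with the rails within 0.08 rad and level within 0.06 rad, and both clips have sprung back (each pressed in less than 2 mm) (x of carrier in the frame of deck_seat between -0.0045 and 0.0045 m and y of carrier in the frame of deck_seat between -0.005 and 0.005 m and z of carrier in the frame of deck_seat between -0.004 and 0.004 m and angle between the x axis of carrier and the x axis of deck_seat, either way round below 0.08 rad and angle between carrier's own z axis and vertical below 0.06 rad and value of joint each of clip_left, clip_right below 0.002 m and linear speed of carrier below 0.02 m/s and contact force between carrier and the fingers below 0.1 N); the robot touches nothing.
It fails at once if the orange carrier was moved more than 25 mm or tipped (distance of spare from where it was at the start of the episode above 0.025 m or angle between spare's own z axis and vertical above 0.3 rad).
It fails at once if the tube rack was moved more than 25 mm or tipped (distance of tube_rack from where it was at the start of the episode above 0.025 m or angle between tube_rack's own z axis and vertical above 0.3 rad).
It fails at once if the amber bottle was moved more than 25 mm or tipped (distance of bottle from where it was at the start of the episode above 0.025 m or angle between bottle's own z axis and vertical above 0.3 rad).
It also fails if it takes over 42 s, if anything falls off the work surface, if the arm or the gripper's body presses on something with over 40 N, if the wrist force passes 120 N, or if a joint passes its speed limit or range.

## Robot

A 6-joint arm with a two-finger parallel gripper is mounted at the origin on the work surface. World frame = base frame: x ahead of the robot, y to its left, z up, the work surface at z = 0. Lengths are in m, angles in rad, forces in N, time in s.
With the tool pointing down it reaches from about 0.275 to 1 m from the base axis. Payload 8.4 kg.
Tool frame: the origin (TCP) lies on the centre line of the jaws, within the pads' length; the fingertips stand 17 mm ahead of it and the grasp point (between the pads) lies 2 mm behind it (bot.tcp_to_tips is the z of the fingertips in the tool frame, in m); z points along the fingers, y is the line along which they close (so a half turn about z gives the same grasp; the last joint's range is limited). The gripper opens to 85 mm and grips with 20 to 120 N. Pads are 22 mm wide; open, the fingers measure 114 mm over their backs; the gripper's body (76 mm by 85 mm) begins 54 mm behind the grasp point. The pads swing forward as they close: fully open they stand 13 mm farther back than shut.
Start: joints at [-1.127, 0.353, 1.633, -0, 1.155, -0.002], TCP at [0.269, -0.564, 0.248] pointing down, gripper open.
Joint ranges: [-2.63, 2.63], [-0.92, 2.1], [0.06, 2.66], [-1.3, 4.44], [0, 2.69], [-3.02, 3.02]. Speed limits (rad/s): [2.22, 2.22, 2.79, 3.14, 3.14, 3.14].

## Interface

Orientations are given as a unit quaternion [x, y, z, w].
In Python, from workcell import bot, hand, kinematics, get_obs, vision, hand_in gives the robot as it stands. The module is installed in compiled form; this text tells all that it offers. Calls block until the motion is done:
- bot.reach(position, orientation): joint-space move of the TCP to a pose.
- bot.servo_line(position, ori=None, velocity=0.15): straight line of the TCP; ori=None keeps the orientation; velocity is the mean speed in m/s.
- bot.goto_joints(angles): joint-space move.
- hand.move_gripper(opening, strength=None): finger opening in m; strength is the grip in N (None keeps the last); returns when the fingers have stopped.
- bot.dwell(seconds).
- kinematics.solve_ik(position, orientation): joint angles nearest the present ones, or None.
- get_obs(): the state.
- vision.read_camera(name): name is "side" or "top" or "wrist"; returns a dict with "frame" (384x512x3 uint8, red, green, blue), "intrinsics" (3x3 intrinsics, pixels), "view" (4x4, takes a point from world to camera coordinates). Camera axes: x right, y down, z forward; pixel columns grow to the right and rows downward; lengths in m; the calibration is good to about 2 mm. A picture is of the moment at which its call begins. There is no depth.
A pose or a line that the arm cannot do raises bot.IKError and nothing moves.
- hand_in(): hands the job in; it is judged then, once.
The state is a dict: "time_s": time; "joint_pos": joint angles; "joint_vel": joint speeds; "joint_efforts": joint torques, N m; "position": TCP position; "orientation": TCP orientation; "wrist_force": force on the tool from outside, world axes, zero at the start; "ft_torque": the same for the moment, N m; "gripper_width": finger opening in m; "grip_force": force on a finger pad.
Only numpy, scipy, OpenCV 4.12 (cv2) and the standard library are available. Lean on these libraries where they do the work, as an engineer would, in place of code of your own. Each camera call takes 0.05 s, during which the arm holds its last target. There are 200 camera calls.

## Working session

There is one attempt and no reset: what is moved stays moved. The work goes in short steps, each a Python script; the robot and the scene stay as the last script left them, time stands still between calls to the robot, and variables do not carry over. Pictures are saved under pics/ and viewed, at most 10 in all, crops included, and the job is handed in when it is done.

```bash
mkdir -p pics; python3 - <<'E'
from workcell import vision,get_obs
import cv2,numpy as np
for n in("top","side"):
    c=vision.read_camera(n); cv2.imwrite(f"pics/{n}0.png",cv2.resize(c["frame"][:,:,::-1],(768,576)))
    np.savez(f"{n}0.npz",**c); print(n,c["intrinsics"].tolist(),np.round(c["view"],3).tolist())
print(get_obs()["time_s"])
E
```

```text
top [[400.89760469274336, 0.0, 263.50060940991614], [0.0, 400.89760469274336, 184.98497077688012], [0.0, 0.0, 1.0]] [[0.022, -1.0, -0.006, -0.071], [-0.996, -0.021, -0.087, 0.601], [0.087, 0.007, -0.996, 1.105], [0.0, 0.0, 0.0, 1.0]]
side [[427.80819288484486, 0.0, 255.57092510803108], [0.0, 427.80819288484486, 192.30826455549123], [0.0, 0.0, 1.0]] [[-0.998, -0.063, 0.009, 0.578], [-0.054, 0.774, -0.631, 0.136], [0.033, -0.631, -0.775, 1.083], [0.0, 0.0, 0.0, 1.0]]
0.1
```

View pics/top0.png

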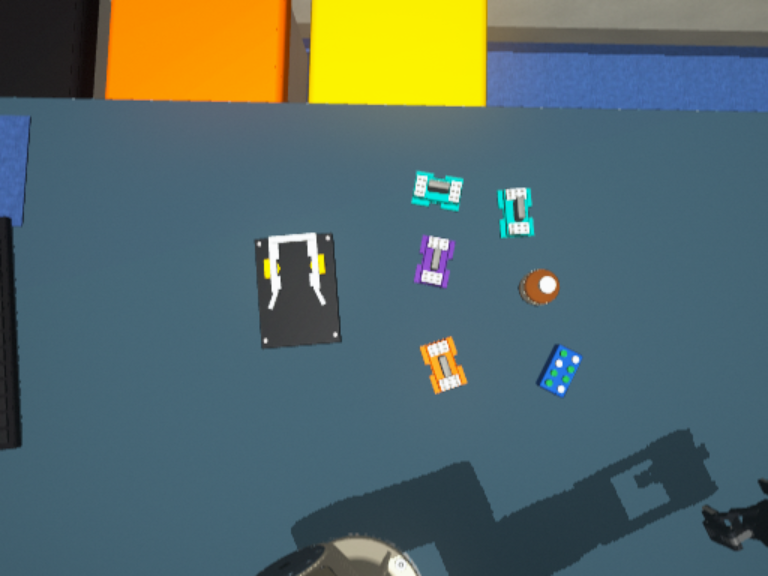

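View pics/side0.png

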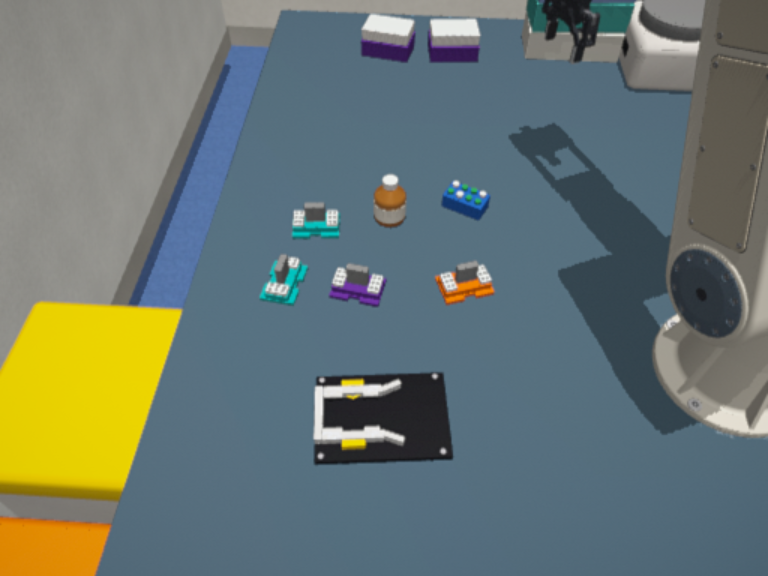

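The top view shows the purple carrier at about (435,262) of 768x576 with its long axis roughly along world x. The deck is at (298,290), with its flared mouth facing down, towards the robot. The orange carrier is at (443,365), and the turquoise look-alikes are beyond and to the right of the purple one. Next I'll measure the carrier and deck poses.

```bash
cat > h.py <<'E'
import cv2,numpy as np
from scipy.spatial.transform import Rotation as R
def ray(c,uv,z):
    uv=np.atleast_2d(uv).astype(float); V=c["view"]; Rm,t=V[:3,:3],V[:3,3]
    o=-Rm.T@t; d=np.c_[uv,np.ones(len(uv))]@np.linalg.inv(c["intrinsics"]).T@Rm
    return (o+d*((z-o[2])/d[:,2])[:,None])[:,:2]
def proj(c,P):
    q=np.atleast_2d(P)@c["view"][:3,:3].T+c["view"][:3,3]; q=q@c["intrinsics"].T; return q[:,:2]/q[:,2:]
def blobs(m,amin):
    cs,_=cv2.findContours(m.astype(np.uint8),cv2.RETR_EXTERNAL,cv2.CHAIN_APPROX_NONE)
    return [k for k in cs if cv2.contourArea(k)>amin]
def rect(c,k,z):
    """min-area rectangle of a contour laid on plane z: centre, angle of long side, sizes (mm)"""
    (x,y),(w,h),a=cv2.minAreaRect((ray(c,k[:,0],z)*1000).astype(np.float32))
    if w<h: w,h,a=h,w,a+90
    return np.array([x,y])/1000,(np.deg2rad(a)+np.pi/2)%np.pi-np.pi/2,(round(w,1),round(h,1))
def down(yaw): # tool z down, tool y at angle yaw+90deg (tool x along yaw)
    return (R.from_euler('z',yaw)*R.from_euler('x',np.pi)).as_quat()
def hsv(c): return cv2.cvtColor(c["frame"],cv2.COLOR_RGB2HSV)
def purple(c):
    h=hsv(c); return (h[...,0]>125)&(h[...,0]<150)&(h[...,1]>100)&(h[...,2]>40)
E
python3 - <<'E'
from h import *
for n in("top","side"):
    c=dict(np.load(f"{n}0.npz")); h=hsv(c)
    print(n,"cam",-c["view"][:3,:3].T@c["view"][:3,3])
    m=cv2.morphologyEx(purple(c).astype(np.uint8),cv2.MORPH_CLOSE,np.ones((3,3)))
    for k in blobs(m,60): print("purple",k.mean(0),rect(c,k,.006))
    for k in blobs(h[...,2]<45,1500): print("dark",k.mean(0),rect(c,k,.012))
    hit={'orange':(h[...,0]>8)&(h[...,0]<20)&(h[...,1]>200)&(h[...,2]>190),'blue':(h[...,0]>105)&(h[...,0]<125)&(h[...,1]>190)}
    for s,m in hit.items():
        for k in blobs(m,100): print(s,k.mean(0),rect(c,k,.01))
from workcell import get_obs
print(get_obs()["orientation"])
print(R.from_quat(get_obs()["orientation"]).as_matrix().round(2))
E
```

```text
top cam [ 0.5043501  -0.06607449  1.15258455]
purple [[289.2716763  175.43352601]] (array([ 0.63752869, -0.13099959]), np.float64(-0.1727428814727361), (92.9, 64.1))
dark [[  4.92260062 223.14551084]] (array([0.48777399, 0.67136841]), np.float64(0.07933444535237566), (435.4, 36.6))
dark [[31.67193676 31.31225296]] (array([1.04465796, 0.64166473]), np.float64(0.01885608349581802), (197.1, 196.3))
orange [[130.60273973  33.08767123]] (array([1.04900073, 0.34714264]), np.float64(-1.5693830632761316), (348.0, 207.8))
blue [[374.91891892 246.24324324]] (array([ 0.43548206, -0.37151657]), np.float64(-0.46195252189638936), (87.3, 49.8))
side cam [0.54878355 0.61417668 0.92092489]
purple [[239.77669903 194.47572816]] (array([ 0.63679858, -0.12896576]), np.float64(-0.17376766586019876), (93.3, 64.9))
purple [[259.75257732  31.8556701 ]] (array([ 0.62698694, -0.96282599]), np.float64(0.0769059337214677), (143.0, 141.3))
purple [[299.2745098   33.24509804]] (array([ 0.45307529, -0.97641199]), np.float64(-1.552861936304625), (149.3, 132.0))
dark [[250.46303502 278.58365759]] (array([0.57428357, 0.13307022]), np.float64(0.10614386386782293), (205.5, 149.6))
orange [[ 33.02427184 364.23300971]] (array([1.02257391, 0.36357083]), np.float64(0.0005953300260757022), (157.1, 75.2))
blue [[311.19387755 134.91836735]] (array([ 0.43626797, -0.37053677]), np.float64(-0.3403427994063657), (91.4, 73.5))
[ 9.75258025e-01  2.21068744e-01 -1.37783140e-04 -6.13790073e-04]
[[ 0.9   0.43 -0.  ]
 [ 0.43 -0.9   0.  ]
 [ 0.   -0.   -1.  ]]
```

```bash
python3 - <<'E'
from h import *
from workcell import *
bot.reach([.54,.13,.28],down(.06)); print(get_obs()["time_s"],get_obs()["joint_pos"])
c=vision.read_camera("wrist"); np.savez("wd.npz",**c)
bot.reach([.637,-.130,.16],down(-.173))
d=vision.read_camera("wrist"); np.savez("wc.npz",**d); print(get_obs()["time_s"],get_obs()["joint_pos"])
cv2.imwrite("pics/wd.png",c["frame"][:,:,::-1]);cv2.imwrite("pics/wc.png",d["frame"][:,:,::-1])
E
```

```text
2.7333 [ 2.32490277e-01  2.15088798e-01  1.74872828e+00 -1.70704281e-04
  1.17777869e+00  1.74405152e+00]
3.9917 [-2.01782704e-01  4.78831108e-01  1.65061483e+00  4.16366646e-04
  1.01106358e+00  1.54040728e+00]
```

View pics/wd.png

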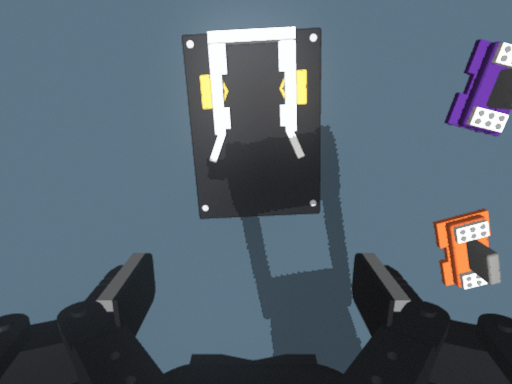

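View pics/wc.png

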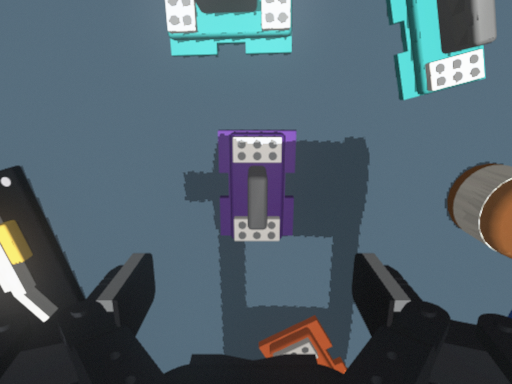

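The wrist view over the deck shows the plate with four corner screws at (190,44), (313,38), (205,208) and (313,203). The flare ends are at about (215,160) and (298,155). The second view shows the purple carrier centred at (258,185), its fin in line with the tool and nothing between the jaws. I'll fit the deck from the screws and rails.

```bash
python3 - <<'E'
from h import *
def screws(c,guess):
    out=[]
    g=cv2.cvtColor(c["frame"],cv2.COLOR_RGB2GRAY).astype(float)
    for u,v in guess:
        u,v=int(round(u)),int(round(v)); p=g[v-6:v+7,u-6:u+7]; w=np.clip(p-90,0,None)
        yy,xx=np.mgrid[v-6:v+7,u-6:u+7]; out.append([(w*xx).sum()/w.sum(),(w*yy).sum()/w.sum()])
    return np.array(out)
wd=dict(np.load("wd.npz")); top=dict(np.load("top0.npz")); sd=dict(np.load("side0.npz"))
gs={"wrist":(wd,[(190,44),(313,38),(205,208),(313,203)]),
 "top":(top,np.array([(260,244),(328,238),(265,341),(335,335)])/1.5),
 "side":(sd,np.array([(321,457),(321,380),(443,451),(435,377)])/1.5)}
for n,(c,g) in gs.items():
    s=screws(c,g); p=ray(c,s,.012); ce=p.mean(0)
    ax=(p[0]-p[2])+(p[1]-p[3]); ay=(p[0]-p[1])+(p[2]-p[3]); yaw=np.arctan2(ax[1],ax[0]); 
    print(n,s.round(1).tolist(),"ctr",ce.round(4),"yaw",yaw.round(4),np.arctan2(-ay[0],ay[1]).round(4),"size",np.linalg.norm(ax)/2,np.linalg.norm(ay)/2,"seat",(ce+.045*np.array([np.cos(yaw),np.sin(yaw)])).round(4))
# rails in wrist: bright blob on z=.026, in deck frame
c=wd; h=hsv(c); m=(h[...,1]<60)&(h[...,2]>150); k=max(blobs(m,300),key=cv2.contourArea)
p=ray(c,k[:,0],.026); s=screws(c,gs["wrist"][1]); q=ray(c,s,.012); ce=q.mean(0); ax=q[0]-q[2]+q[1]-q[3]; yaw=np.arctan2(ax[1],ax[0])
M=np.array([[np.cos(yaw),np.sin(yaw)],[-np.sin(yaw),np.cos(yaw)]]); l=(p-ce)@M.T*1000-[45,0]
print("rail x",l[:,0].min(),l[:,0].max())
for lo,hi in((-14,14),(-40,-20),(20,45),(-77,-72)):
    y=l[(l[:,0]>lo)&(l[:,0]<hi),1]; 
    print(lo,hi,[np.round(np.percentile(v,[5,50,95]),1).tolist() for v in (y[y>40],y[(y>0)&(y<=40)],y[(y<0)&(y>=-40)],y[y<-40]) if len(v)])
# carrier in wrist
c=dict(np.load("wc.npz")); m=cv2.morphologyEx(purple(c).astype(np.uint8),cv2.MORPH_CLOSE,np.ones((3,3)))
for k in blobs(m,500): print(rect(c,k,.008))
E
```

```text
wrist [[189.6, 43.7], [312.9, 37.2], [204.9, 207.6], [312.8, 203.2]] ctr [0.5778 0.1302] yaw 0.1082 0.1054 size 0.18589673175935514 0.1323841331051844 seat [0.6225 0.135 ]
top [[175.7, 162.5], [219.6, 157.8], [175.8, 227.1], [224.0, 222.8]] ctr [0.5788 0.1267] yaw 0.0704 0.1201 size 0.1856401439844128 0.13206619386134213 seat [0.6237 0.1299]
side [[212.9, 305.4], [214.3, 255.8], [295.1, 301.3], [290.0, 248.5]] ctr [0.5768 0.1317] yaw 0.1485 0.0969 size 0.18669077430139752 0.134212878331298 seat [0.6213 0.1384]
rail x -78.02658908575765 57.9658052976673
-14 14 [[44.8, 45.3, 45.8], [32.9, 33.4, 33.8], [-34.0, -33.2, -32.8], [-45.8, -45.6, -44.8]]
-40 -20 [[45.0, 45.3, 45.9], [27.0, 27.5, 27.9], [-28.0, -27.8, -27.0], [-45.5, -45.4, -45.3]]
20 45 [[45.2, 45.7, 46.1], [26.9, 27.4, 27.8], [-27.7, -27.4, -27.1], [-45.3, -45.2, -45.0]]
-77 -72 [[44.2, 50.8, 53.0], [-52.8, -50.5, -44.3]]
(array([ 0.63607184, -0.13097174]), np.float64(-0.1726930803603519), (94.1, 63.7))
```

```bash
cat >> h.py <<'E'
SEAT=np.array([.6225,.135]); YAW=.107
DX=np.array([np.cos(YAW),np.sin(YAW)]); DY=np.array([-DX[1],DX[0]])
def dpos(x,z,y=0.): return [*(SEAT+x*DX+y*DY),z]
E
python3 - <<'E'
from h import *
from workcell import *
hand.move_gripper(.06)
bot.servo_line([.6365,-.131,.045],velocity=.12)
hand.move_gripper(0.0,60); o=get_obs(); print(o["time_s"],o["gripper_width"],o["grip_force"],o["position"])
bot.servo_line([.6365,-.131,.16],velocity=.15)
bot.reach(dpos(-.135,.12),down(YAW))
o=get_obs(); print(o["time_s"],o["gripper_width"],o["wrist_force"],o["position"])
for n in("wrist","side","top"):
    c=vision.read_camera(n); np.savez(n+"2.npz",**c)
    f=c["frame"][:,:,::-1]
    cv2.imwrite(f"pics/{n}2.png",f)
E
```

```text
5.9583 0.013294727639249217 58.52071523666382 [ 0.63674361 -0.13110691  0.04550794]
8.0083 0.013077759594128229 [ 0.26900337 -0.03904845 -2.8596941 ] [0.48948144 0.1202264  0.12027091]
```

View pics/wrist2.png

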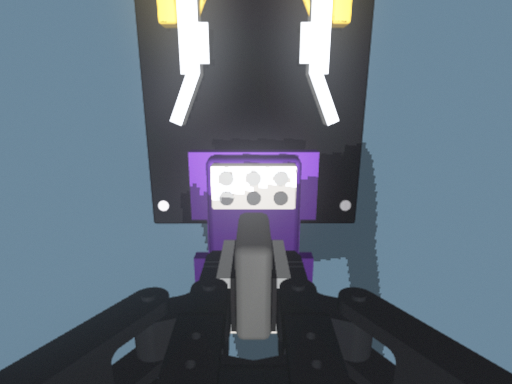

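View pics/side2.png

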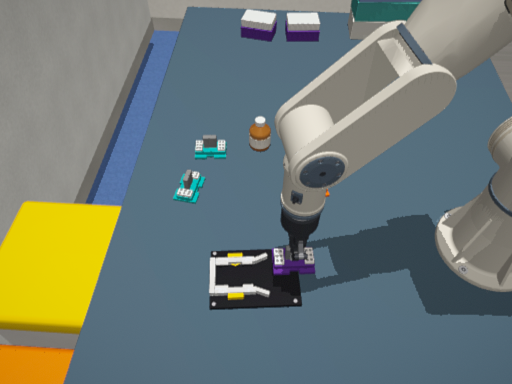

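The carrier is held square. Its sled spans columns 189–319 (centre 254), while the flare tips at 178 and 333 and the screws at 163.5 and 345 centre on about 255, so it lines up with the rails to within 1 mm. I'll lower it and slide it in, watching the forces.

```bash
cat >> h.py <<'E'
def rep(o):
    f=np.array(o["wrist_force"]); p=np.array(o["position"])
    return dict(t=round(o["time_s"],2),x=round(1000*float((p[:2]-SEAT)@DX),2),y=round(1000*float((p[:2]-SEAT)@DY),2),z=round(1000*p[2],2),fx=round(float(f[:2]@DX),1),fy=round(float(f[:2]@DY),1),fz=round(f[2],1))
E
python3 - <<'E'
from h import *
from workcell import *
bot.servo_line(dpos(-.135,.0583),velocity=.08); print(rep(get_obs()))
for x in(-.105,-.085,-.07,-.055,-.045,-.035):
    bot.servo_line(dpos(x,.0583),velocity=.06); r=rep(get_obs()); print(r)
    if abs(r["fx"])>12 or abs(r["fy"])>12: break
E
```

```text
{'t': 9.08, 'x': -134.78, 'y': 0.01, 'z': np.float64(58.28), 'fx': 0.1, 'fy': 0.1, 'fz': np.float64(-2.8)}
{'t': 9.73, 'x': -105.27, 'y': -0.06, 'z': np.float64(58.1), 'fx': -0.5, 'fy': 0.0, 'fz': np.float64(-4.3)}
{'t': 10.22, 'x': -84.85, 'y': -0.01, 'z': np.float64(58.21), 'fx': -0.3, 'fy': -0.0, 'fz': np.float64(-3.9)}
{'t': 10.62, 'x': -69.6, 'y': -0.0, 'z': np.float64(58.29), 'fx': 0.7, 'fy': -0.0, 'fz': np.float64(-4.5)}
{'t': 11.02, 'x': -54.62, 'y': -0.24, 'z': np.float64(58.23), 'fx': 0.1, 'fy': -1.8, 'fz': np.float64(-2.7)}
{'t': 11.33, 'x': -43.53, 'y': 0.12, 'z': np.float64(58.64), 'fx': 3.6, 'fy': -0.6, 'fz': np.float64(-3.5)}
{'t': 11.65, 'x': -33.2, 'y': 0.1, 'z': np.float64(58.69), 'fx': 4.3, 'fy': -1.5, 'fz': np.float64(-3.0)}
```

```bash
python3 - <<'E'
from h import *
from workcell import *
for x in [-.025,-.018,-.012,-.008,-.004,-.002,0,.001,.002,.003,.004,.005,.006]:
    bot.servo_line(dpos(x,.0583),velocity=.04); r=rep(get_obs()); print(r)
    if abs(r["fx"])>22 or abs(r["fy"])>25: print("stop");break
for n in("wrist","top"):
    c=vision.read_camera(n); cv2.imwrite(f"pics/{n}3.png",c["frame"][:,:,::-1]); np.savez(n+"3.npz",**c)
E
```

```text
{'t': 12.05, 'x': -23.87, 'y': 0.06, 'z': np.float64(58.36), 'fx': 3.0, 'fy': -1.2, 'fz': np.float64(-4.2)}
{'t': 12.38, 'x': -16.77, 'y': 0.02, 'z': np.float64(58.52), 'fx': 3.3, 'fy': -0.9, 'fz': np.float64(-4.2)}
{'t': 12.68, 'x': -10.75, 'y': 0.06, 'z': np.float64(58.52), 'fx': 4.3, 'fy': -1.2, 'fz': np.float64(-6.3)}
{'t': 12.93, 'x': -7.01, 'y': -0.19, 'z': np.float64(58.64), 'fx': 4.0, 'fy': -3.5, 'fz': np.float64(-3.2)}
{'t': 13.18, 'x': -4.13, 'y': 0.1, 'z': np.float64(58.22), 'fx': 2.2, 'fy': -1.8, 'fz': np.float64(-3.8)}
{'t': 13.43, 'x': -2.41, 'y': 0.16, 'z': np.float64(58.08), 'fx': 0.0, 'fy': 0.0, 'fz': np.float64(-3.9)}
{'t': 13.68, 'x': -0.71, 'y': -0.01, 'z': np.float64(58.0), 'fx': -2.6, 'fy': -0.5, 'fz': np.float64(-3.2)}
{'t': 13.93, 'x': -0.57, 'y': -0.09, 'z': np.float64(57.87), 'fx': -6.2, 'fy': 0.2, 'fz': np.float64(-1.3)}
{'t': 14.18, 'x': -0.49, 'y': -0.1, 'z': np.float64(57.9), 'fx': -8.9, 'fy': -1.1, 'fz': np.float64(1.3)}
{'t': 14.43, 'x': -0.42, 'y': -0.09, 'z': np.float64(57.94), 'fx': -13.1, 'fy': -0.4, 'fz': np.float64(6.8)}
{'t': 14.68, 'x': -0.29, 'y': -0.09, 'z': np.float64(58.0), 'fx': -16.1, 'fy': 0.3, 'fz': np.float64(10.7)}
{'t': 14.93, 'x': -0.27, 'y': -0.08, 'z': np.float64(58.05), 'fx': -20.6, 'fy': 0.5, 'fz': np.float64(14.0)}
{'t': 15.18, 'x': -0.15, 'y': -0.11, 'z': np.float64(58.13), 'fx': -24.7, 'fy': 0.4, 'fz': np.float64(17.9)}
stop
```

View pics/wrist3.png

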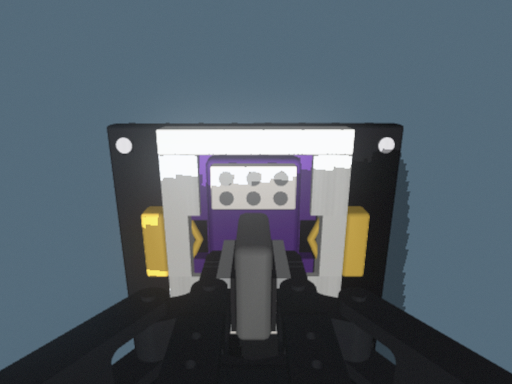

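The leading edge sits against the stop bar at row 155. The yellow clip points at (197,240) and (312,240) stand out in the side notches, and force built up against a hard stop at x of about -0.3 mm, so the carrier is home. I'll relieve the preload, release and check.

```bash
python3 - <<'E'
from h import *
from workcell import *
bot.servo_line(dpos(.0005,.0578),velocity=.04); print(rep(get_obs()))
hand.move_gripper(.05); print(rep(get_obs()))
bot.servo_line(dpos(.0,.11),velocity=.1)
bot.reach(dpos(-.08,.25),down(YAW)); o=get_obs(); print(rep(o),o["gripper_width"])
c=vision.read_camera("wrist"); np.savez("wrist4.npz",**c)
m=purple(c).astype(np.uint8); print([rect(c,k,.020) for k in blobs(m,300)])
cv2.imwrite("pics/wrist4.png",cv2.resize(c["frame"][:260,110:400,::-1],None,fx=2.3,fy=2.3))
E
```

```text
{'t': 15.57, 'x': -0.67, 'y': -0.05, 'z': np.float64(57.72), 'fx': -7.5, 'fy': 0.3, 'fz': np.float64(3.1)}
{'t': 16.01, 'x': 1.0, 'y': 0.03, 'z': np.float64(57.98), 'fx': -0.4, 'fy': 0.6, 'fz': np.float64(-0.1)}
{'t': 17.37, 'x': -79.98, 'y': -0.03, 'z': np.float64(248.96), 'fx': 0.1, 'fy': 0.6, 'fz': np.float64(-0.4)} 0.04992416714053957
[(array([0.62090906, 0.13523137]), np.float64(0.11568335682675701), (90.9, 62.6))]
```

View pics/wrist4.png

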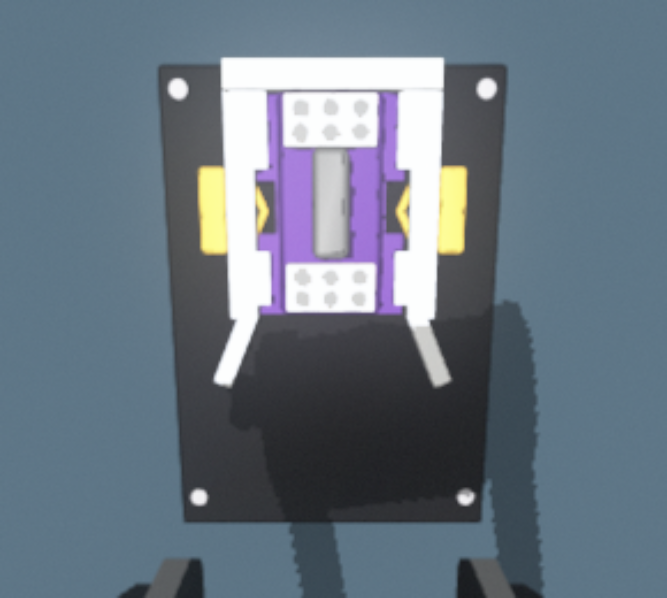

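The carrier is against the stop at row 92, with both yellow clip points in the notches at (262,210) and (403,210). It is straight and released, and the arm is clear. I'm handing in.

```bash
python3 -c "
from workcell import *
print(hand_in())"
```

```text
the job is handed in; nothing more can be done
None
```

The purple carrier is fully home against the end stop with both clips in its notches, released with the arm clear, and the job is handed in at about 17.5 s of the 42 s allowed; no verdict was returned.

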